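# Dock the sample carrier at the label reader

## Robot

A 6-joint arm with a two-finger parallel gripper is mounted at the origin on a cart in front of the work surface, level with it; the furniture and walls round the work are solid. World frame = base frame: x ahead of the robot, y to its left, z up, the work surface at z = 0. Lengths are in m, angles in rad, forces in N, time in s.
With the tool pointing down it reaches from about 0.3 to 0.875 m from the base axis. Payload 6.4 kg.
Tool frame: the origin (TCP) lies at the very end of the fingers, on their centre line; the grasp point (between the pads) lies 19 mm behind it; z points along the fingers, y is the direction in which the jaws open and shut (so a half turn about z gives the same grasp; the last joint's range is limited). The gripper opens to 88 mm and grips with 3 to 60 N. Pads are 18 mm wide; open, the fingers measure 123 mm over their backs; the gripper's body (75 mm by 187 mm) begins 45 mm behind the grasp point.
Start: joints at [1.021, 0.181, 1.607, -0, 1.354, -0.206], TCP at [0.194, 0.541, 0.239] pointing down, gripper open.
Joint ranges: [-2.99, 2.99], [-0.89, 2.07], [0.3, 2.58], [-1.14, 4.28], [0, 2.63], [-3.12, 3.12]. Speed limits (rad/s): [2.57, 2.57, 3.01, 3.14, 3.14, 3.14].

## Interface

Orientations are given as [roll, pitch, yaw] about the fixed x, y, z axes, in that order (R = Rz(yaw) Ry(pitch) Rx(roll)).
In Python, from workcell import r, eyes, order, spotter gives the robot as it stands.
- The arm moves only by the tool arm_command, never from a script. Its argument "targets" is one flat list of numbers, 7 for each row, row after row: the turn, a rotation vector about the tool's x, y, z in rad, then the shift along the tool's x, y, z in mm, then the closure in counts, from 0 (fully open) to 255 (shut). In form: [wx, wy, wz, x, y, z, jaw, wx, wy, wz, x, y, z, jaw, ...]. A call has 1 to 20 rows; each row shifts and turns the pose as measured when the row begins, along the tool's axes as they then stand; what a row does not reach is not made up. A row lasts 1/8 s, in which the tool goes at most 62.5 mm and 10.7 degrees, less where a joint would pass 70% of its speed; a pose out of reach is approached as far as the arm can. A call is refused whole if a number of a shift passes 62.5 or a number of a turn 0.188, either way. A call with a gripper value outside its range is refused whole. The fingers move at their own pace and stop on an object; the grip force is fixed at half the most. Time passes only in rows, so rows that do not move let the fingers close. It gives the time, the measured TCP pose, the force and the opening at its end, in the units of the state.
- r.get_state(): the state, without advancing time (a new reading comes with each control period).
- eyes.capture(name): name is "side" or "top" or "wrist"; returns (picture, depth): 420x560x3 uint8, red, green, blue; 420x560 float32, m along the optical axis (not along the pixel's ray), 0 where there is no reading.
- eyes.calibration(name): a dict with "intrinsics" (3x3 intrinsics, pixels), "xyz" and "rotation" of the camera in the world. Camera axes: x right, y up, looking along -z (the intrinsics and any distortion apply to the point x, -y, -z); pixel columns grow to the right and rows downward; lengths in m; the calibration is good to about 2 mm. A picture is of the moment at which its call begins: read the wrist's pose just before it. calibration takes no time and is no camera call; for the wrist camera it gives the pose at the moment of the call.
- order.finish_job(): hands the job in, once; it reports no verdict.
Trained networks look in the newest picture that a camera, given by its name, has taken for a name from the list of things; names that differ only in an ending like _2 or _b are one class to them, and where a whole thing is asked for, a point or a joint stands for the part that bears it (a point fixed in the world has none). Each returns a list of dicts, best first, with "p" (0 to 1); they miss things now and then, are a little off and sometimes report something else, mostly with a low value. They report only what shows in the picture. A call takes as long as a camera call.
- spotter.search_frame(camera, target): "point" ([x, y, z] in m, in world coordinates, good to about 4 mm: the middle of the surface that is visible of it).
The state is a dict: "clock": time; "joint_pos": joint angles; "dq": joint speeds; "joint_torque": joint torques, N m; "eef_pos": TCP position; "eef_rot": TCP orientation; "force": force on the tool from outside, world axes, zero at the start; "torque": the same for the moment, N m; "opening": opening from 0.0 (shut) to 1.0 (fully open).
Only numpy, scipy, OpenCV 4.12 (cv2) and the standard library are available. Lean on these libraries where they do the work, as an engineer would, in place of code of your own. Each camera call takes 0.05 s, during which the arm holds its last target.

## Task

Push the carrier board with its rack of blood tubes along the track towards the label reader until it drops into its locating notches and lies flush between the rails, then swing the keeper arm across the board to its stop so that the carrier is locked. Work with the fingertips only: nothing is picked up or lifted, the rack of tubes is not touched and stays upright in its pocket, and the things standing around are left where they are.

Things in the scene. Friction and masses are not known exactly. Their poses are not given: they have to be found in the camera images.
- station: Fixed aluminium loading track on the worktop. Origin: on the worktop, on the track's centre line; x = sliding direction (to the reader), y = left, z up. Base plate 8 mm thick, x -150 to 195, y -105 to 78 mm. Rails along x (-145 to 135 mm): running faces z = 30 mm, |y| 44 to 62 mm; guide walls |y| 62 to 70 mm, top z = 38 mm. White reader head across the far end, x 136 to 192 mm, 125 mm tall
- carrier: Loose grey board 150 x 120 x 8 mm, 0.5 to 0.75 kg, riding on the rails on 4 lugs (9 mm long, 6 mm tall, at its x = +-58 mm). Origin: centre of its underside; x to the reader. Riding: origin 36 mm above the worktop; dropped into the notches: 30 mm, top flush with the guide walls. Play 2 mm sideways, 3 mm in the notches. Starts 50 to 95 mm short of the dock; sliding takes 2 to 8 N
- push_lip (a point): Rear face of the carrier, 75 mm behind its origin: board edge and upright lip form one flush face looking back along the track (carrier -x), 60 mm wide, spanning 36 to 58 mm above the worktop while riding (30 to 52 mm once dropped). The point lies 14 mm above the board's underside. Behind it, between the rails (|y| < 44 mm), it is free down to 8 mm
- dock (a point): Where the carrier's origin lies when docked: station x = 50 mm, y = 0, z = 30 mm. Notches in the running faces, 8 mm deep: front pair x 100.5 to 115.5 mm, rear pair x -15.5 to 3.5 mm. There the carrier falls 6 mm by its own weight and then stands firm against the push
- keeper (a joint): Keeper arm, flat steel bar on a pivot beside the right rail. 0: points straight back along the track (station -x), outside the rail; grows clockwise from above, knob end moving in over the board; 1.57: stop, square across the board (points to station +y). Starts -0.4 to 0.05; stays where left; 1 to 2 N at the knob moves it. Its underside is at 41 mm: it clears the board only once that has dropped
- keeper_knob (a point): Centre of the upright black knob at the end of the keeper arm, 14 mm in diameter, standing from 47 to 75 mm above the worktop (this point is at 61 mm); 55 mm from the pivot axis
- keeper_pivot (a point): Pivot axis of the keeper: station x = 10 mm, y = -85 mm; 44 mm above the worktop
- rack_centre (a point): Centre of the white tube rack (50 x 96 x 55 mm, five capped tubes in it reach 90 mm above the board) that stands in a shallow pocket on the front half of the carrier, 45 mm ahead of the carrier's origin; not to be touched. The point is 27.5 mm above the top of the board
- oil_bottle: Bystander: small brown bottle, 31 mm in diameter, 70 mm tall; origin under its centre
- slides_carton: Bystander: carton of blank slides 28 x 79 x 22 mm; origin under its centre
- petri_a: Bystander: dish 64 mm in diameter, 15 mm tall; origin under its centre
- petri_b: Bystander: dish 64 mm in diameter, 15 mm tall; origin under its centre
- tally: Bystander: hand counter 56 x 60 x 21 mm; origin under its centre
- dropper: Bystander: white dropper bottle 24 mm in diameter, 66 mm tall; origin under its centre

How it is judged:
By the outcome, as a careful person would: the job done as asked, in the order asked, and still so for the second after the job is handed in, with the robot touching nothing.
It also fails if it takes over 45 s, if anything falls off the work surface, if the arm or the gripper's body presses on something with over 40 N, if the wrist force passes 120 N, or if a joint passes its speed limit or range.

## Working session

There is one attempt and no reset: what is moved stays moved. The work goes in short steps, Python scripts to look and compute and a tool call to move; the robot and the scene stay as the last step left them, time stands still between calls to the robot, and variables do not carry over. Pictures are saved under pics/ and viewed, and the job is handed in when it is done.

Besides the shell and the picture viewer there is one more tool, called after "Emit:" as name(argument=value, ...) on one line, values as JSON. arm_command: Moves the arm, as the interface text tells. Its arguments: {"type":"object","properties":{"targets":{"type":"array"}},"required":["targets"]}

```bash
mkdir -p pics; ls; python3 - <<'E'
from workcell import r, eyes, order, spotter
import cv2
s=r.get_state(); print(s['clock'],s['eef_pos'],s['eef_rot'],s['force'])
for n in ['top','side']:
    p,d=eyes.capture(n); cv2.imwrite(f'pics/{n}0.png',p[:,:,::-1])
    c=eyes.calibration(n); print(n,c)
    for t in ['station','carrier','push_lip','keeper','keeper_knob','keeper_pivot','rack_centre','oil_bottle','dropper']:
        try: print(t,[(x['p'],x['point']) for x in spotter.search_frame(n,t)[:2]])
        except Exception as e: print(t,e)
E
```

```text
pics
0.0 [0.19350189 0.54089692 0.23780876] [-3.13990621e+00 -3.65279553e-04  2.79780631e+00] [ 0.44547102  0.23698147 -0.39411849]
top {'intrinsics': array([[436.25883283,   0.        , 284.67196362],
       [  0.        , 436.25883283, 217.21563905],
       [  0.        ,   0.        ,   1.        ]]), 'xyz': array([ 0.39522427, -0.26065037,  1.20733064]), 'rotation': array([ 0.10586681,  0.03166766, -1.58361858])}
station [(0.81, [0.625, -0.2881, 0.0071]), (0.31, [0.5093, 0.051, 0.0336])]
carrier [(0.91, [0.5194, -0.2738, 0.0437]), (0.63, [0.5365, -0.3613, 0.0475])]
push_lip [(0.91, [0.5169, -0.2729, 0.0486])]
keeper [(0.62, [0.5851, -0.2649, 0.0968]), (0.47, [0.5377, -0.3576, 0.0457])]
keeper_knob [(0.57, [0.5389, -0.3608, 0.0464]), (0.18, [0.4433, -0.1609, 0.0471])]
keeper_pivot [(0.84, [0.629, -0.2865, 0.0088]), (0.5, [0.5364, -0.3568, 0.0458])]
rack_centre [(0.97, [0.5819, -0.266, 0.0974])]
oil_bottle [(0.73, [0.6266, -0.2914, 0.0052]), (0.56, [0.4462, -0.1594, 0.0484])]
dropper []
side {'intrinsics': array([[501.0033771 ,   0.        , 268.15518096],
       [  0.        , 501.0033771 , 209.49450881],
       [  0.        ,   0.        ,   1.        ]]), 'xyz': array([0.44637155, 0.86539703, 0.55124908]), 'rotation': array([ 1.1573585 , -0.02661539, -3.07861189])}
station []
carrier [(0.86, [0.5216, -0.2458, 0.0459]), (0.68, [0.3634, -0.0165, 0.0183])]
push_lip [(0.86, [0.524, -0.2456, 0.0461])]
keeper [(0.57, [0.5226, -0.3596, 0.0506])]
keeper_knob [(0.68, [0.5206, -0.3551, 0.0467])]
keeper_pivot [(0.72, [0.5401, -0.2074, 0.0192]), (0.69, [0.4602, -0.5557, 0.0082])]
rack_centre [(0.96, [0.5857, -0.2224, 0.0972])]
oil_bottle [(0.67, [0.5249, -0.2471, 0.0423]), (0.66, [0.4467, -0.1486, 0.0358])]
dropper [(0.7, [0.5082, 0.071, 0.0284])]
```

View pics/top0.png

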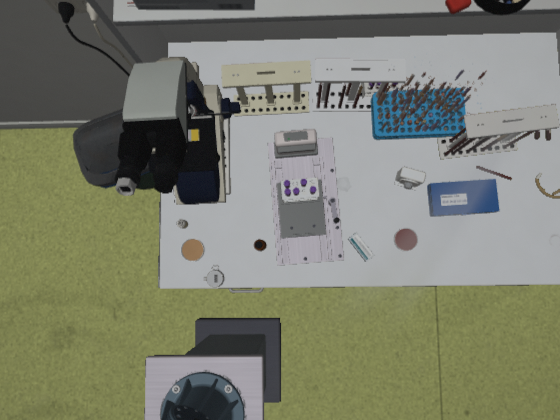

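View pics/side0.png

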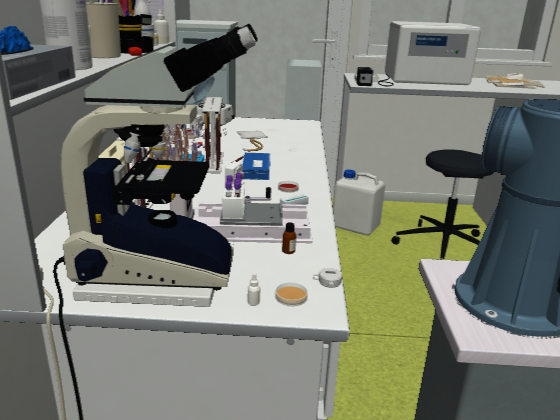

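The top view shows the station at px (268–345, 135–265), with the reader head at (296,140), the rack at (300,188), and the keeper on the right at (335,200–220). Next I'll zoom in and fit the geometry.

```bash
cat > h.py <<'E'
import numpy as np
from scipy.spatial.transform import Rotation as R
from workcell import r, eyes, order, spotter
import cv2
def cloud(n):
    c=eyes.calibration(n)
    p,d=eyes.capture(n)
    K=c['intrinsics']; h,w=d.shape
    v,u=np.mgrid[:h,:w]
    P=np.stack([(u-K[0,2])/K[0,0]*d,-(v-K[1,2])/K[1,1]*d,-d],-1)
    rot=np.array(c['rotation']); M=R.from_euler('xyz',rot).as_matrix() if rot.shape==(3,) else rot
    return p,d,P@M.T+c['xyz'],c
E
python3 - <<'E'
from h import *
p,d,W,c=cloud('top')
np.savez('top.npz',p=p,W=W,d=d)
crop=p[125:275,255:385,::-1]
cv2.imwrite('pics/topz.png',cv2.resize(crop,None,fx=4,fy=4,interpolation=cv2.INTER_CUBIC)) 
for (u,v) in [(250,220),(270,260),(275,200),(300,210),(300,250),(296,142),(330,250),(336,220),(333,201),(400,100)]: print(u,v,W[v,u].round(4))
# ascii z map mm
np.set_printoptions(linewidth=250)
print((W[136:268:4,262:352:3,2]*1000).round().astype(int))
E
```

```text
250 220 [ 0.5176 -0.1274  0.0022]
270 260 [ 0.4061 -0.1819 -0.0023]
275 200 [ 0.5666 -0.1998  0.0429]
300 210 [ 0.538  -0.2668  0.0453]
300 250 [ 0.4322 -0.2652  0.0062]
296 142 [ 0.7027 -0.2591  0.1239]
330 250 [ 0.4302 -0.3452  0.0351]
336 220 [ 0.5065 -0.3596  0.0765]
333 201 [ 0.5599 -0.3551  0.0517]
400 100 [ 0.8284 -0.5399  0.0666]
[[   3    5   -3    0  119  123  124  123  130  126  129  128  125  126  127  122  124  126  115   -2 1207    1    2   -1   -2    0    0    2    1   -2]
 [   2    8   -2    1   -2  125  123  122  126  127  127  127  126  123  123  125  123  124  120   12    9    6   12    8    0   -3   -4   -2    3   -1]
 [   1   -5    6    6   23  123  126  121  125  120  122  116  118  120  113  117  115  116   26   10    8    6    8    9    1   -2    4    2   -2   -2]
 [  -3   -4    8    6   24  115  116  118  115  116  114  120  117  114  117  117  115  113   19    8    7    7    9    5    1    0   -2    2   -2    2]
 [   1    2   12   10    4   56  117  115   65   53   54   49   44   48   41   35   33   21   27    8    8   11    7    1    1    2    2    4   -3  
[... 3589 characters left out ...]
7    8    8    9    8   14 1207    8   28   24   38    5 1207   10    8   -3    2    1]
 [  -3   -2   -3    0   -1    9   37   29   34    7   11   11    9    6    3   10    5    6   11    8   32   31   38    5    9   12   13    2    0    2]
 [  -3    1   -1    1   -1    7   34   33   30    8    7    6   10    8    9    7    9    5    7    6   31   28   34   38    7    7    9    5   -1   -1]
 [  -4    0    1    3    1    7   41   32   27    8    7   12    7   12    9   11    9    5    9    6    9    6    9    8    8    8   12   -3   -3   -2]
 [   3   -2   -3    1    4    7   11    8    8    8   -1    1   -2    2   -2    1    0   -1    2   -1    0   -1    0   -1   -2    2    2    2    0    2]]
```

View pics/topz.png

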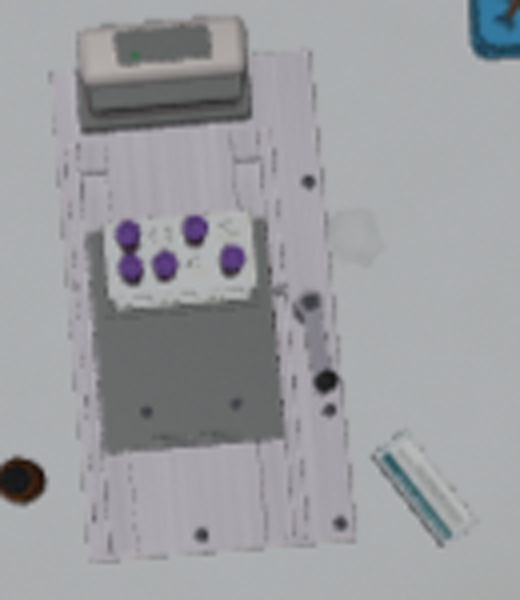

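```bash
cat > fit.py <<'E'
from h import *
from scipy.optimize import differential_evolution
def fit(W,drop=False):
    Q=W[130:272,255:360].reshape(-1,3); Q=Q[(Q[:,2]<0.07)&(Q[:,2]>-.02)]
    def model(x,y,cx):
        z=np.zeros_like(x)
        base=(x>-.150)&(x<.195)&(y>-.105)&(y<.078); z[base]=.008
        a=np.abs(y)
        z[(x>-.145)&(x<.135)&(a>.044)&(a<.062)]=.030
        z[(x>-.145)&(x<.135)&(a>.062)&(a<.070)]=.038
        z[(np.abs(x-cx)<.075)&(a<.06)]=.038 if drop else .044
        return z
    def cost(q):
        cs,sn=np.cos(q[2]),np.sin(q[2]); dx=Q[:,0]-q[0]; dy=Q[:,1]-q[1]
        x=cs*dx+sn*dy; y=-sn*dx+cs*dy
        m=model(x,y,q[3]); w=(x<.13)&~((y<-.072)&(Q[:,2]>.015))&~((abs(x-q[3]-.045)<.05)&(abs(y)<.06))
        return np.mean(np.where(w,np.minimum(abs(Q[:,2]-m),.012),.002))
    res=differential_evolution(cost,[(.52,.60),(-.30,-.22),(-.1,.25),(-.06,.07)],seed=1,popsize=30,maxiter=200,tol=1e-8)
    return res.x,res.fun
E
python3 - <<'E'
from fit import *
W=np.load('top.npz')['W']
x,f=fit(W);print(x,f)
cs,sn=np.cos(x[2]),np.sin(x[2])
def tost(p): dx,dy=p[0]-x[0],p[1]-x[1]; return np.array([cs*dx+sn*dy,-sn*dx+cs*dy])
m=(W[...,2]>.066)&(W[...,2]<.085)
Q=W.reshape(-1,3); 
S=np.stack([cs*(Q[:,0]-x[0])+sn*(Q[:,1]-x[1]),-sn*(Q[:,0]-x[0])+cs*(Q[:,1]-x[1]),Q[:,2]],1)
k=S[(S[:,2]>.066)&(S[:,2]<.085)&(S[:,1]<-.07)&(S[:,1]>-.12)&(abs(S[:,0])<.15)]
print('knob',k.mean(0),k.min(0),k.max(0),len(k))
a=S[(S[:,2]>.043)&(S[:,2]<.056)&(S[:,1]<-.07)&(S[:,1]>-.12)&(abs(S[:,0])<.15)]
print('arm',a.round(3)[::4])
def tw(p): return [x[0]+cs*p[0]-sn*p[1],x[1]+sn*p[0]+cs*p[1]]
print('pivot',tw((.01,-.085)),'dock',tw((.05,0)),'lip',tw((x[3]-.075,0)))
E
```

```text
[ 0.54642634 -0.26848321  0.06785641 -0.00292589] 0.0020989445271571935
knob [-0.04528534 -0.08869006  0.07424753] [-0.0510858  -0.09437795  0.06677165] [-0.03770361 -0.08308327  0.07935658] 23
arm [[ 0.017 -0.081  0.046]
 [ 0.016 -0.091  0.048]
 [ 0.013 -0.085  0.053]
 [ 0.011 -0.08   0.051]
 [ 0.01  -0.09   0.049]
 [ 0.008 -0.082  0.05 ]
 [ 0.008 -0.093  0.049]
 [ 0.005 -0.084  0.051]
 [ 0.004 -0.08   0.043]
 [ 0.002 -0.09   0.048]
 [ 0.    -0.087  0.048]
 [-0.003 -0.087  0.048]
 [-0.005 -0.084  0.048]
 [-0.008 -0.081  0.049]
 [-0.008 -0.091  0.048]
 [-0.011 -0.089  0.045]
 [-0.014 -0.086  0.049]
 [-0.016 -0.085  0.052]
 [-0.018 -0.083  0.047]
 [-0.02  -0.093  0.049]
 [-0.022 -0.09   0.051]
 [-0.024 -0.088  0.046]
 [-0.027 -0.084  0.049]
 [-0.029 -0.084  0.044]
 [-0.033 -0.086  0.05 ]
 [-0.034 -0.084  0.045]
 [-0.037 -0.084  0.046]
 [-0.046 -0.082  0.051]
 [-0.051 -0.085  0.046]]
pivot [np.float64(0.5621666989222248), np.float64(-0.3526095460140251)] dock [np.float64(0.5963112751060331), np.float64(-0.26509298805367043)] lip [np.float64(0.4686797907549523), np.float64(-0.27376691908646955)]
```

```bash
cat >> h.py <<'E'
SX,SY,SA=0.54643,-0.26848,0.06786
def s2w(x,y): c,s=np.cos(SA),np.sin(SA); return np.array([SX+c*x-s*y,SY+s*x+c*y])
def w2s(p): c,s=np.cos(SA),np.sin(SA); dx,dy=p[0]-SX,p[1]-SY; return np.array([c*dx+s*dy,-s*dx+c*dy])
def plan(wps):
    """wps: (world xyz, yaw, nrows); prints rows"""
    s=r.get_state(); p=np.array(s['eef_pos']); M=R.from_euler('xyz',s['eef_rot'])
    for tgt,yaw,n in wps:
        tgt=np.array(tgt); T=R.from_euler('xyz',[np.pi,0,yaw])
        rv=(M.inv()*T).as_rotvec()/n; dp=(tgt-p)/n
        for i in range(n):
            print(rv.round(4).tolist(),(M.inv().apply(dp)*1000).round(1).tolist()); M=M*R.from_rotvec(rv)
        p=tgt; M=T
def st():
    s=r.get_state(); print('t',s['clock'],'pos',np.round(s['eef_pos'],4),'rot',np.round(s['eef_rot'],4),'F',np.round(s['force'],2),'open',s['opening'],'stn',w2s(s['eef_pos']).round(4),'q',np.round(s['joint_pos'],2))
E
python3 - <<'E'
from h import *
st(); a=s2w(-.122,0); print(a)
plan([((.38,.2,.22),np.pi+SA,8),((a[0],a[1],.15),np.pi+SA,10)])
E
```

```text
t 1.05 pos [0.1938 0.5414 0.2387] rot [ 3.1415 -0.      2.7978] F [-0.57 -0.5   0.35] open 0.9966721550803429 stn [-0.2969  0.8319] q [ 1.02  0.18  1.61  0.    1.35 -0.21]
[ 0.4247108  -0.27675257]
[0.0, -0.0, -0.0515] [-36.3, -32.3, 2.3]
[0.0, -0.0, -0.0515] [-34.6, -34.2, 2.3]
[0.0, -0.0, -0.0515] [-32.8, -35.9, 2.3]
[0.0, -0.0, -0.0515] [-30.9, -37.5, 2.3]
[0.0, -0.0, -0.0515] [-28.9, -39.1, 2.3]
[0.0, -0.0, -0.0515] [-26.9, -40.5, 2.3]
[0.0, -0.0, -0.0515] [-24.8, -41.8, 2.3]
[0.0, -0.0, -0.0515] [-22.6, -43.1, 2.3]
[0.0, 0.0, 0.0] [-1.2, -47.9, 7.0]
[0.0, 0.0, 0.0] [-1.2, -47.9, 7.0]
[0.0, 0.0, 0.0] [-1.2, -47.9, 7.0]
[0.0, 0.0, 0.0] [-1.2, -47.9, 7.0]
[0.0, 0.0, 0.0] [-1.2, -47.9, 7.0]
[0.0, 0.0, 0.0] [-1.2, -47.9, 7.0]
[0.0, 0.0, 0.0] [-1.2, -47.9, 7.0]
[0.0, 0.0, 0.0] [-1.2, -47.9, 7.0]
[0.0, 0.0, 0.0] [-1.2, -47.9, 7.0]
[0.0, 0.0, 0.0] [-1.2, -47.9, 7.0]
```

Emit:
arm_command(targets=[0,0,-0.0515,-36,-32,2,255,0,0,-0.0515,-35,-34,2,255,0,0,-0.0515,-33,-36,2,255,0,0,-0.0515,-31,-38,2,255,0,0,-0.0515,-29,-39,2,255,0,0,-0.0515,-27,-41,2,255,0,0,-0.0515,-25,-42,2,255,0,0,-0.0515,-23,-43,2,255])

```text
clock: 2.05
eef_pos: [0.3883, 0.1936, 0.2235]
eef_rot: [3.139, 0.005, -3.053]
force: [0.4, 0.8, 0.7]
opening: 0.114
```

```bash
python3 - <<'E'
from h import *
st(); a=s2w(-.122,0)
plan([((a[0],a[1],.15),np.pi+SA,10)])
E
```

```text
t 2.05 pos [0.3883 0.1936 0.2235] rot [ 3.1391  0.0053 -3.0527] F [0.41 0.79 0.72] open 0.1143963253489607 stn [-0.1264  0.4718] q [ 0.19 -0.14  1.96  0.    1.31 -1.47]
[0.0003, 0.0005, 0.0021] [0.6, -47.2, 7.2]
[0.0003, 0.0005, 0.0021] [0.5, -47.2, 7.2]
[0.0003, 0.0005, 0.0021] [0.4, -47.2, 7.3]
[0.0003, 0.0005, 0.0021] [0.3, -47.2, 7.3]
[0.0003, 0.0005, 0.0021] [0.2, -47.2, 7.3]
[0.0003, 0.0005, 0.0021] [0.1, -47.2, 7.3]
[0.0003, 0.0005, 0.0021] [-0.0, -47.2, 7.3]
[0.0003, 0.0005, 0.0021] [-0.1, -47.2, 7.3]
[0.0003, 0.0005, 0.0021] [-0.2, -47.2, 7.3]
[0.0003, 0.0005, 0.0021] [-0.3, -47.2, 7.3]
```

Emit:
arm_command(targets=[0,0,0.002,0,-47,7,255,0,0,0.002,0,-47,7,255,0,0,0.002,0,-47,7,255,0,0,0.002,0,-47,7,255,0,0,0.002,0,-47,7,255,0,0,0.002,0,-47,7,255,0,0,0.002,0,-47,7,255,0,0,0.002,0,-47,7,255,0,0,0.002,0,-47,7,255,0,0,0.002,0,-47,7,255,0,0,0,0,0,0,255])

```text
clock: 3.42
eef_pos: [0.4285, -0.2946, 0.154]
eef_rot: [-3.14, 0.015, -3.078]
force: [0.5, 1.1, 0.2]
opening: 0.004
```

```bash
python3 - <<'E'
from h import *
st(); a=s2w(-.118,0)
plan([((a[0],a[1],.038),np.pi+SA,5)])
p,d,W,c=cloud('wrist'); cv2.imwrite('pics/w1.png',p[:,:,::-1])
for n in ('push_lip',): print([(x['p'],x['point'],w2s(x['point'])) for x in spotter.search_frame('wrist',n)[:2]])
E
```

```text
t 3.425 pos [ 0.4285 -0.2946  0.154 ] rot [-3.1404  0.0153 -3.0782] F [0.5  1.12 0.25] open 0.003631896524296008 stn [-0.1194 -0.018 ] q [-0.84  0.15  1.83  0.01  1.15 -2.48]
[-0.0003, 0.0031, -0.0009] [0.1, 3.6, 23.2]
[-0.0003, 0.0031, -0.0009] [0.0, 3.6, 23.2]
[-0.0003, 0.0031, -0.0009] [-0.1, 3.6, 23.2]
[-0.0003, 0.0031, -0.0009] [-0.1, 3.6, 23.2]
[-0.0003, 0.0031, -0.0009] [-0.2, 3.6, 23.2]
[(0.72, [0.4727, -0.2521, 0.0412], array([-0.07244961,  0.02134178])), (0.68, [0.3653, -0.0479, 0.0214], array([-0.16575604,  0.23235436]))]
```

View pics/w1.png

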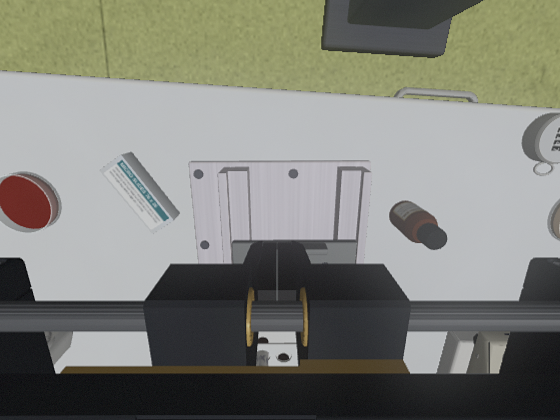

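The wrist view shows the closed fingers at (277,275) and the board's rear edge along v≈240, at u 232–357. I'll check this against my fit by using the wrist depth and projecting model points.

```bash
python3 - <<'E'
from h import *
p,d,W,c=cloud('wrist'); st()
S=np.stack([*w2s(W.reshape(-1,3).T),W[...,2].ravel()],-1).reshape(W.shape)
for (u,v) in [(240,250),(240,244),(340,250),(340,244),(300,245),(300,236),(194,164),(368,163),(220,200),(365,200),(357,252),(277,268)]: print(u,v,(S[v,u]*1000).round(1))
M=R.from_euler('xyz',c['rotation']).as_matrix();K=c['intrinsics']
def proj(P): q=M.T@(P-c['xyz']); return (K[0,0]*q[0]/-q[2]+K[0,2],-K[1,1]*q[1]/-q[2]*1+K[1,2])
for a in [(-.078,.06,.044),(-.078,-.06,.044),(-.15,.078,.008),(-.15,-.105,.008),(-.045,-.0887,.075)]:
    print(a,proj(np.r_[s2w(*a[:2]),a[2]]))
print('tcp',proj(r.get_state()['eef_pos']))
E
```

```text
t 3.575 pos [ 0.4286 -0.291   0.1542] rot [-3.1415  0.0151 -3.0747] F [ 0.57 -0.31  0.03] open 0.00661538955422732 stn [-0.1191 -0.0144] q [-0.83  0.14  1.84  0.01  1.16 -2.48]
240 250 [-68.1 -51.7  45.1]
240 244 [-74.2 -51.5  44.6]
340 250 [-67.8  44.4  44.9]
340 244 [-74.7  43.7  46. ]
300 245 [-129.9   -4.3  162.3]
300 236 [-66.2   8.7   8.3]
194 164 [-144.8  -98.9    8.6]
368 163 [-144.1   77.1    1.2]
220 200 [-116.5  -69.1   39.1]
365 200 [-116.    65.9   38.5]
357 252 [-62.3  62.8  38.4]
277 268 [-123.5  -16.2  174.3]
(-0.078, 0.06, 0.044) (np.float64(356.91170853710963), np.float64(239.8490855257444))
(-0.078, -0.06, 0.044) (np.float64(231.0205657661054), np.float64(240.0762933666435))
(-0.15, 0.078, 0.008) (np.float64(371.49889355193307), np.float64(158.32260708350492))
(-0.15, -0.105, 0.008) (np.float64(187.59878572482606), np.float64(158.71739181687136))
(-0.045, -0.0887, 0.075) (np.float64(195.35264847102152), np.float64(288.9197305688627))
tcp (np.float64(280.1160651412881), np.float64(256.3447502136768))
```

Emit:
arm_command(targets=[0,0.005,0,0,4,24,255,0,0.005,0,0,4,24,255,0,0.005,0,0,4,24,255,0,0,0,0,2,24,255,0,0,0,0,0,18,255,0,0,0,0,0,2,255])

```text
clock: 4.32
eef_pos: [0.4307, -0.2683, 0.0386]
eef_rot: [-3.139, 0.003, -3.064]
force: [-0.5, -0.5, -1.0]
opening: 0.008
```

```bash
python3 - <<'E'
from h import *
st(); a=s2w(-.09,0)
plan([((a[0],a[1],.038),np.pi+SA,3)])
E
```

```text
t 4.325 pos [ 0.4307 -0.2683  0.0386] rot [-3.1392e+00  2.9000e-03 -3.0639e+00] F [-0.52 -0.46 -0.96] open 0.008291130723455362 stn [-0.1155  0.008 ] q [-0.79  0.31  1.91  0.    0.92 -2.44]
[-0.0008, 0.001, 0.0033] [-8.5, -2.7, 0.2]
[-0.0008, 0.001, 0.0033] [-8.5, -2.7, 0.2]
[-0.0008, 0.001, 0.0033] [-8.5, -2.7, 0.2]
```

Emit:
arm_command(targets=[0,0,0.003,-8,-3,0,255,0,0,0.003,-8,-3,0,255,0,0,0.003,-6,-2,0,255,0,0,0,-4,0,0,255,0,0,0,-4,0,0,255,0,0,0,-4,0,0,255,0,0,0,-4,0,0,255])

```text
clock: 5.2
eef_pos: [0.4672, -0.2744, 0.0419]
eef_rot: [-3.139, -0.008, -3.07]
force: [-10.6, -1.4, 6.6]
opening: 0.005
```

```bash
python3 - <<'E'
from h import *
st()
E
```

```text
t 5.2 pos [ 0.4672 -0.2744  0.0419] rot [-3.1389 -0.0082 -3.0703] F [-10.63  -1.42   6.56] open 0.004845576056050919 stn [-0.0795 -0.0006] q [-0.75  0.38  1.81 -0.01  0.96 -2.38]
```

```bash
python3 - <<'E'
from h import *
p,d,W,c=cloud('side'); 
cv2.imwrite('pics/s2.png',cv2.resize(p[160:260,190:330,::-1],None,fx=5,fy=5,interpolation=cv2.INTER_CUBIC))
p,d,W,c=cloud('top'); np.savez('top2.npz',p=p,W=W)
cv2.imwrite('pics/t2.png',cv2.resize(p[125:275,255:385,::-1],None,fx=4,fy=4,interpolation=cv2.INTER_CUBIC))
st()
E
```

```text
t 5.3 pos [ 0.4676 -0.2744  0.0419] rot [-3.1387 -0.0072 -3.0704] F [-10.24  -0.59   6.66] open 0.004118675799200344 stn [-0.079  -0.0006] q [-0.75  0.38  1.81 -0.01  0.96 -2.38]
```

View pics/s2.png

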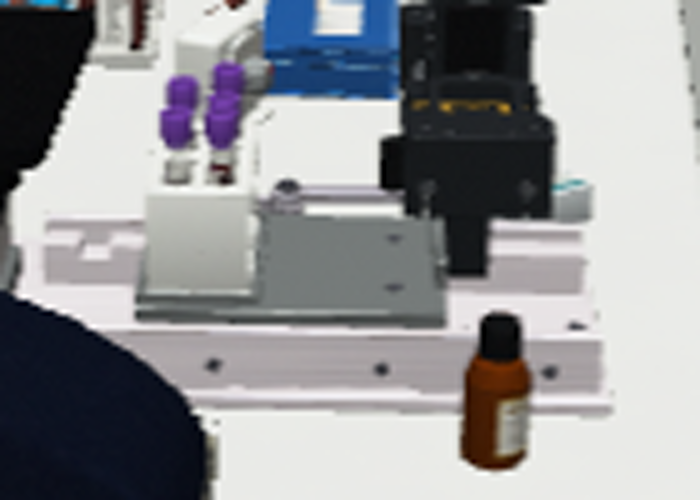

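View pics/t2.png

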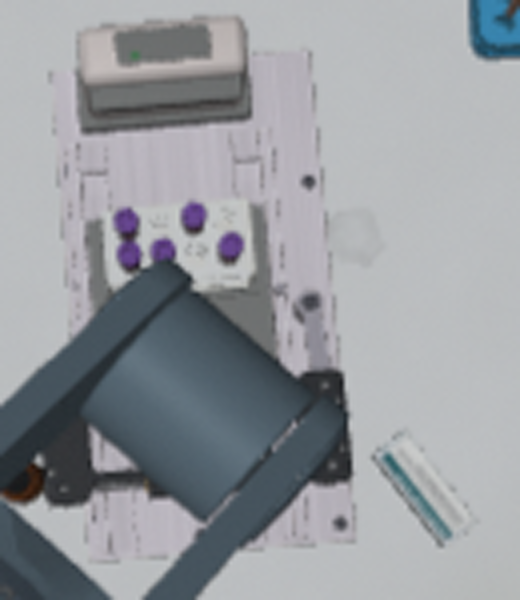

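The carrier is moving ahead of the fingers: in the side view the fingers sit flush on the lip at about (465,240) and the board is flat. There is some vertical force, so I'll continue in small steps.

Emit:
arm_command(targets=[0,0,0,-4,0,0,255,0,0,0,-4,0,0,255,0,0,0,-4,0,0,255,0,0,0,-4,0,0,255])

```text
clock: 5.8
eef_pos: [0.4752, -0.2738, 0.042]
eef_rot: [3.14, -0.027, -3.07]
force: [-11.5, -1.4, 7.5]
opening: 0.006
```

```bash
python3 - <<'E'
from h import *
st()
E
```

```text
t 5.8 pos [ 0.4752 -0.2738  0.042 ] rot [ 3.14   -0.0268 -3.0695] F [-11.45  -1.39   7.53] open 0.006342463890101851 stn [-0.0715 -0.0005] q [-0.73  0.4   1.78 -0.02  0.98 -2.36]
```

Emit:
arm_command(targets=[0,-0.012,0,-6,0,-0.5,255,0,-0.012,0,-6,0,-0.5,255,0,-0.01,0,-6,0,-0.5,255,0,-0.01,0,-6,0,-0.5,255])

```text
clock: 6.3
eef_pos: [0.4926, -0.2715, 0.0419]
eef_rot: [3.134, 0.003, -3.07]
force: [-7.0, -1.8, 1.5]
opening: 0.009
```

```bash
python3 - <<'E'
from h import *
st()
E
```

```text
t 6.3 pos [ 0.4926 -0.2715  0.0419] rot [ 3.1344e+00  2.8000e-03 -3.0697e+00] F [-6.96 -1.78  1.54] open 0.008594334038769825 stn [-0.0539  0.0006] q [-0.72  0.41  1.76  0.01  0.97 -2.37]
```

Emit:
arm_command(targets=[0,-0.006,0,-5,0,0,255,0,-0.006,0,-5,0,0,255,0,-0.006,0,-5,0,0,255])

```text
clock: 6.68
eef_pos: [0.5015, -0.2708, 0.0417]
eef_rot: [3.131, 0.007, -3.069]
force: [-9.9, -0.6, 6.6]
opening: 0.003
```

```bash
python3 - <<'E'
from h import *
st()
E
```

```text
t 6.675 pos [ 0.5015 -0.2708  0.0417] rot [ 3.1309  0.0068 -3.0691] F [-9.93 -0.59  6.64] open 0.0027453428131482597 stn [-0.0449  0.0008] q [-0.71  0.42  1.74  0.01  0.98 -2.36]
```

Emit:
arm_command(targets=[0.003,0,0,-5,0,-0.5,255,0.003,0,0,-4,0,-0.5,255,0.003,0,0,-4,0,-0.5,255])

```text
clock: 7.05
eef_pos: [0.5091, -0.2697, 0.0418]
eef_rot: [3.136, -0.006, -3.069]
force: [-8.0, -2.4, 2.6]
opening: 0.006
```

```bash
python3 - <<'E'
from h import *
st()
E
```

```text
t 7.05 pos [ 0.5091 -0.2697  0.0418] rot [ 3.136  -0.0056 -3.0694] F [-8.05 -2.44  2.63] open 0.006250366576670077 stn [-0.0373  0.0013] q [-0.69  0.44  1.72  0.    0.99 -2.34]
```

Emit:
arm_command(targets=[0,-0.003,0,-4,0.5,0,255,0,-0.003,0,-4,0.5,0,255])

```text
clock: 7.3
eef_pos: [0.5135, -0.269, 0.0416]
eef_rot: [3.135, -0.008, -3.069]
force: [-13.5, -3.7, 9.4]
opening: 0.007
```

```bash
python3 - <<'E'
from h import *
st()
p,d,W,c=cloud('side'); 
cv2.imwrite('pics/s3.png',cv2.resize(p[160:260,190:330,::-1],None,fx=5,fy=5,interpolation=cv2.INTER_CUBIC))
S=np.stack([*w2s(W.reshape(-1,3).T),W[...,2].ravel()],-1).reshape(-1,3)
k=S[(abs(S[:,0]-.0)<.04)&(abs(S[:,1])<.05)&(S[:,2]>.03)&(S[:,2]<.055)]; print('board z',np.median(k[:,2]),len(k))
E
```

```text
t 7.3 pos [ 0.5135 -0.269   0.0416] rot [ 3.1351 -0.008  -3.0691] F [-13.5   -3.65   9.35] open 0.006816986014059208 stn [-0.0329  0.0018] q [-0.69  0.45  1.71 -0.    1.   -2.33]
board z 0.03921070672184951 452
```

View pics/s3.png

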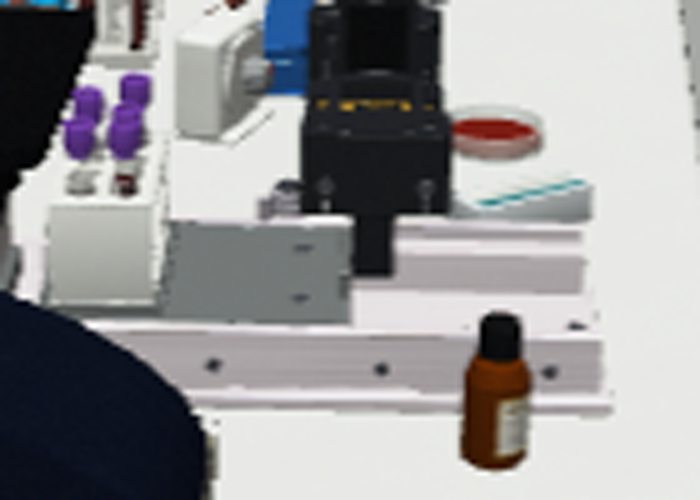

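The board top now reads 39 mm (it was about 45), and the push meets firm resistance, so it has dropped. I'll back off and rise.

Emit:
arm_command(targets=[0,0,0,8,0,0,255,0,0,0,20,0,0,255,0,0,0,15,0,-15,255,0,0,0,0,0,-35,255,0,0,0,0,0,-35,255])

```text
clock: 7.98
eef_pos: [0.4684, -0.2709, 0.1257]
eef_rot: [3.13, -0.01, -3.07]
force: [0.0, -0.7, 0.9]
opening: 0.008
```

```bash
python3 - <<'E'
from h import *
st(); a=s2w(-.047,-.118)
plan([((a[0],a[1],.125),np.pi/2+SA,10)])
E
```

```text
t 7.975 pos [ 0.4684 -0.2709  0.1257] rot [ 3.1299 -0.0102 -3.0702] F [ 0.   -0.72  0.91] open 0.00787080836152195 stn [-0.0781  0.0029] q [-0.74  0.25  1.77  0.    1.14 -2.39]
[0.0001, -0.0017, 0.1574] [-3.1, -12.1, -0.1]
[0.0001, -0.0017, 0.1574] [-4.9, -11.5, -0.1]
[0.0001, -0.0017, 0.1574] [-6.7, -10.6, -0.1]
[0.0001, -0.0017, 0.1574] [-8.2, -9.4, -0.1]
[0.0001, -0.0017, 0.1574] [-9.6, -8.0, -0.0]
[0.0001, -0.0017, 0.1574] [-10.7, -6.4, -0.0]
[0.0001, -0.0017, 0.1574] [-11.6, -4.6, -0.0]
[0.0001, -0.0017, 0.1574] [-12.2, -2.7, 0.0]
[0.0001, -0.0017, 0.1574] [-12.5, -0.8, 0.0]
[0.0001, -0.0017, 0.1574] [-12.4, 1.2, 0.1]
```

Emit:
arm_command(targets=[0,-0.002,0.157,-3,-12,0,255,0,-0.002,0.157,-5,-11.5,0,255,0,-0.002,0.157,-7,-10.5,0,255,0,-0.002,0.157,-8,-9.5,0,255,0,-0.002,0.157,-9.5,-8,0,255,0,-0.002,0.157,-10.5,-6.5,0,255,0,-0.002,0.157,-11.5,-4.5,0,255,0,-0.002,0.157,-12,-3,0,255,0,-0.002,0.157,-12.5,-1,0,255,0,-0.002,0.157,-12.5,1,0,255,0,0,0,0,0,0,255])

```text
clock: 9.35
eef_pos: [0.5076, -0.3941, 0.1297]
eef_rot: [3.128, 0.006, 1.592]
force: [-0.2, 0.1, 0.3]
opening: 0.003
```

```bash
python3 - <<'E'
from h import *
st(); 
a=s2w(-.047,-.116)
plan([((a[0],a[1],.056),np.pi/2+SA,4)])
p,d,W,c=cloud('wrist'); cv2.imwrite('pics/w4.png',p[:,:,::-1])
S=np.stack([*w2s(W.reshape(-1,3).T),W[...,2].ravel()],-1).reshape(-1,3)
k=S[(abs(S[:,0])<.04)&(abs(S[:,1])<.05)&(S[:,2]>.03)&(S[:,2]<.055)]; print('board z w',np.median(k[:,2]) if len(k) else None,len(k))
p,d,W,c=cloud('top'); np.savez('top3.npz',p=p,W=W)
cv2.imwrite('pics/t4.png',cv2.resize(p[125:275,255:385,::-1],None,fx=4,fy=4,interpolation=cv2.INTER_CUBIC))
S=np.stack([*w2s(W.reshape(-1,3).T),W[...,2].ravel()],-1).reshape(-1,3)
k=S[(abs(S[:,0])<.04)&(abs(S[:,1])<.05)&(S[:,2]>.03)&(S[:,2]<.055)]; print('board z t',np.median(k[:,2]) if len(k) else None,len(k))
E
```

```text
t 9.35 pos [ 0.5076 -0.3941  0.1297] rot [3.1282 0.0059 1.5923] F [-0.21  0.12  0.29] open 0.003067351467768121 stn [-0.0473 -0.1227] q [-0.85  0.43  1.53  0.01  1.18 -0.87]
[0.0033, 0.0015, -0.0116] [1.8, -0.3, 18.4]
[0.0033, 0.0015, -0.0116] [1.8, -0.2, 18.4]
[0.0033, 0.0015, -0.0116] [1.7, -0.1, 18.4]
[0.0033, 0.0015, -0.0116] [1.7, -0.0, 18.4]
board z w 0.039177705703616755 9608
board z t 0.03807066275063886 744
```

View pics/w4.png

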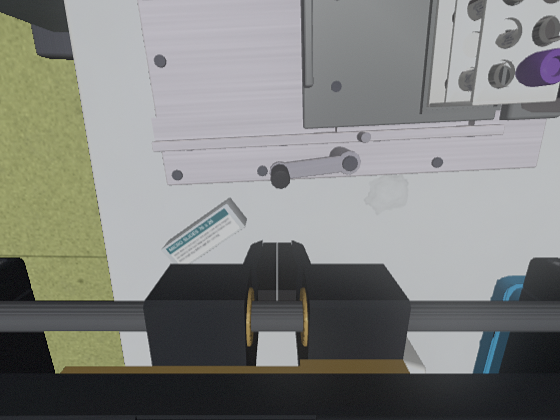

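View pics/t4.png

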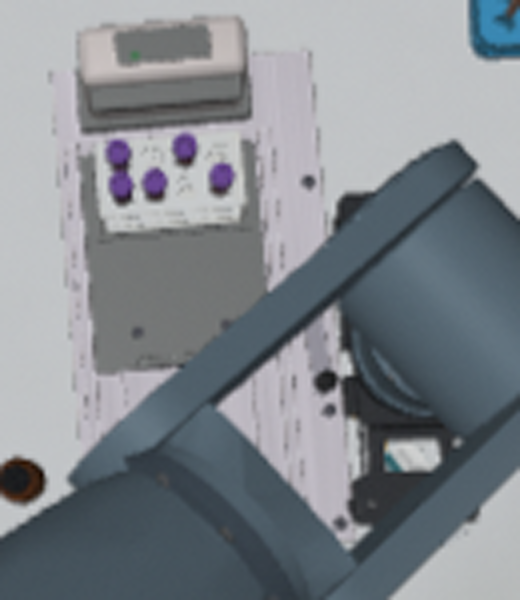

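Wrist view: the board is docked, the knob is at (280,176), the pivot at (350,162), and there is a small pin at (365,137). I'll get the knob position from depth.

```bash
python3 - <<'E'
from h import *
p,d,W,c=cloud('wrist')
S=np.stack([*w2s(W.reshape(-1,3).T),W[...,2].ravel()],-1).reshape(W.shape)
win=S[160:192,265:297]; k=win[(win[...,2]>.066)&(win[...,2]<.085)]; print('knob',k.mean(0),k.min(0),k.max(0),len(k))
for u,v in [(350,162),(364,137),(362,137),(366,136),(315,168),(205,215),(177,175),(310,40)]: print(u,v,(S[v,u]*1000).round(1))
b=S[60:110,330:410].reshape(-1,3); print('board',np.median(b[:,2]))
# plane fit of the board
b=S[10:115,320:425].reshape(-1,3); b=b[abs(b[:,2]-.039)<.006]; A=np.c_[b[:,:2],np.ones(len(b))]; print(np.linalg.lstsq(A,b[:,2],rcond=None)[0])
E
```

```text
knob [-0.04256984 -0.09129737  0.07527602] [-0.04906741 -0.09873089  0.06603494] [-0.03559966 -0.08531141  0.07812375] 331
350 162 [ 11.8 -85.6  52.6]
364 137 [ 22.1 -67.4  51.2]
362 137 [ 20.4 -67.2  52. ]
366 136 [ 23.8 -66.8  50.5]
315 168 [-14.5 -89.7  48.6]
205 215 [-116.8 -140.     3.1]
177 175 [-134.8  -97.    13.5]
310 40 [-18.2  -1.1  53.7]
board 0.0390958674593309
[ 0.00083166 -0.00287505  0.03904547]
```

Emit:
arm_command(targets=[0.003,0.0015,-0.01,1,0,18,255,0.003,0.0015,-0.01,1,0,18,255,0.003,0.0015,-0.01,1,0,18,255,0.003,0.0015,-0.01,1,0,18,255,0,0,0,0,0,1,255])

```text
clock: 10.12
eef_pos: [0.5066, -0.3862, 0.0492]
eef_rot: [-3.139, -0.005, 1.642]
force: [-0.8, -1.3, -0.5]
opening: 0.007
```

```bash
cat >> h.py <<'E'
def kp(theta,n,d=.016,z=.056):
    t=np.array([np.sin(theta),np.cos(theta)]); u=np.array([-np.cos(theta),np.sin(theta)])
    a=s2w(*(np.array([.01,-.085])+.055*u-d*t)); return ((a[0],a[1],z),np.pi/2+SA-theta,n)
E
python3 - <<'E'
from h import *
st(); plan([kp(0,2),kp(.39,3)])
E
```

```text
t 10.125 pos [ 0.5066 -0.3862  0.0492] rot [-3.1389 -0.0045  1.6422] F [-0.85 -1.25 -0.55] open 0.007252258077392324 stn [-0.0477 -0.1148] q [-0.84  0.54  1.56  0.    1.06 -0.91]
[-0.0013, -0.0023, 0.0018] [6.9, 1.4, -3.4]
[-0.0013, -0.0023, 0.0018] [6.9, 1.4, -3.4]
[0.0, -0.0, 0.13] [7.4, -0.7, -0.0]
[0.0, -0.0, 0.13] [7.2, -1.6, -0.0]
[0.0, -0.0, 0.13] [7.0, -2.5, -0.0]
```

Emit:
arm_command(targets=[0,-0.002,0,0,1,-8,255,0,-0.002,0,5,1,-1,255,0,0,0,6,0,0,255])

```text
clock: 10.5
eef_pos: [0.5087, -0.3761, 0.0603]
eef_rot: [-3.14, 0.002, 1.642]
force: [-0.0, -1.6, -0.1]
opening: 0.004
```

```bash
python3 - <<'E'
from h import *
st(); plan([kp(.1,1),kp(.49,3)])
E
```

```text
t 10.5 pos [ 0.5087 -0.3761  0.0603] rot [-3.1405e+00  2.3000e-03  1.6417e+00] F [-0.02 -1.57 -0.12] open 0.0042040665868384244 stn [-0.0449 -0.1048] q [-0.82  0.51  1.57 -0.    1.06 -0.89]
[-0.001, 0.0023, 0.1031] [9.4, -1.4, 4.2]
[-0.0, -0.0, 0.13] [7.4, -0.7, -0.0]
[-0.0, -0.0, 0.13] [7.2, -1.6, -0.0]
[-0.0, -0.0, 0.13] [7.0, -2.5, -0.0]
```

Emit:
arm_command(targets=[0,0.002,0.1,9,-1.5,2,255,0,0,0.13,7.5,-1,0.5,255,0,0,0.13,7,-1.5,0,255,0,0,0.13,7,-2,0,255])

```text
clock: 11.0
eef_pos: [0.5063, -0.3456, 0.0608]
eef_rot: [3.137, 0.005, 1.137]
force: [-0.4, -0.2, -1.6]
opening: 0.006
```

```bash
python3 - <<'E'
from h import *
st(); plan([kp(.9,4),kp(1.29,3)])
E
```

```text
t 11.0 pos [ 0.5063 -0.3456  0.0608] rot [3.1369 0.0048 1.1371] F [-0.38 -0.23 -1.62] open 0.005558540201912649 stn [-0.0453 -0.0742] q [-0.79  0.47  1.63 -0.    1.04 -0.36]
[0.0014, 0.001, 0.0996] [5.9, -0.8, 1.2]
[0.0014, 0.001, 0.0996] [5.8, -1.4, 1.2]
[0.0014, 0.001, 0.0996] [5.7, -2.0, 1.2]
[0.0014, 0.001, 0.0996] [5.4, -2.5, 1.2]
[-0.0, -0.0, 0.13] [7.4, -0.7, -0.0]
[-0.0, -0.0, 0.13] [7.2, -1.6, -0.0]
[-0.0, -0.0, 0.13] [7.0, -2.5, -0.0]
```

Emit:
arm_command(targets=[0.001,0.001,0.1,6,-1,1,255,0.001,0.001,0.1,6,-1.5,1,255,0.001,0.001,0.1,6,-2,1,255,0.001,0.001,0.1,5.5,-2.5,1,255])

```text
clock: 11.5
eef_pos: [0.5146, -0.3223, 0.0603]
eef_rot: [3.133, 0.001, 0.724]
force: [0.0, -2.0, 0.4]
opening: 0.006
```

```bash
python3 - <<'E'
from h import *
st(); plan([kp(1.3,4),kp(1.57,3)])
p,d,W,c=cloud('top'); cv2.imwrite('pics/t5.png',cv2.resize(p[125:275,255:385,::-1],None,fx=4,fy=4,interpolation=cv2.INTER_CUBIC))
p,d,W,c=cloud('wrist'); cv2.imwrite('pics/w5.png',p[:,:,::-1])
E
```

```text
t 11.5 pos [ 0.5146 -0.3223  0.0603] rot [3.1334e+00 6.0000e-04 7.2370e-01] F [ 0.02 -2.03  0.36] open 0.005520674729370114 stn [-0.0354 -0.0515] q [-0.75  0.46  1.65 -0.    1.03  0.09]
[0.0021, -0.0002, 0.0963] [5.3, -0.7, 1.1]
[0.0021, -0.0002, 0.0963] [5.3, -1.2, 1.1]
[0.0021, -0.0002, 0.0963] [5.1, -1.7, 1.1]
[0.0021, -0.0002, 0.0963] [4.9, -2.2, 1.1]
[0.0, -0.0, 0.09] [5.1, -0.8, -0.0]
[0.0, -0.0, 0.09] [5.0, -1.2, -0.0]
[0.0, -0.0, 0.09] [4.9, -1.7, -0.0]
```

View pics/t5.png

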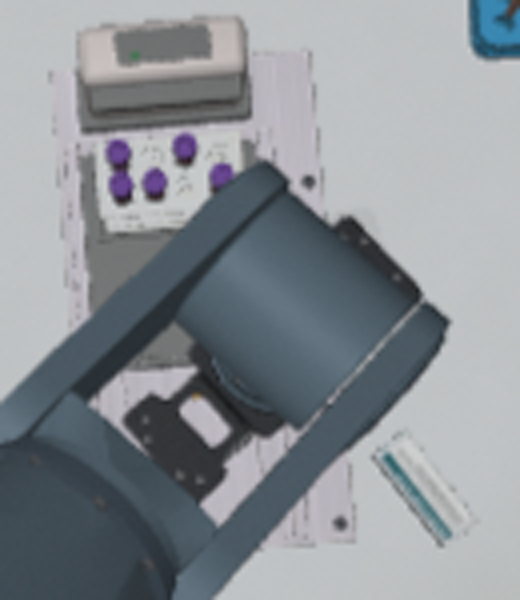

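View pics/w5.png

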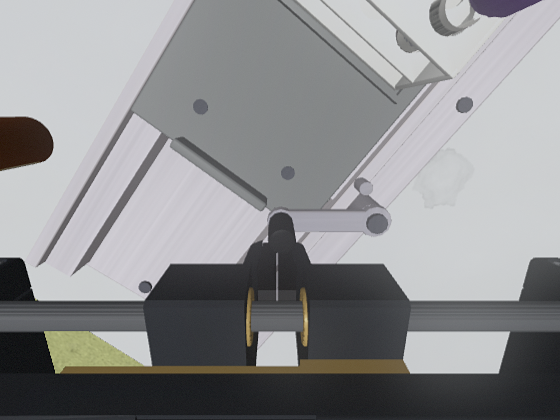

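The wrist view shows the knob at (281,215) directly against the fingers, with the bar swung to about 50° and clear above the board. I'll continue.

Emit:
arm_command(targets=[0.002,0,0.096,5.5,-1,1,255,0.002,0,0.096,5.5,-1,1,255,0.002,0,0.096,5,-1.5,0.5,255,0.002,0,0.096,5,-2,0.5,255])

```text
clock: 12.1
eef_pos: [0.5289, -0.3061, 0.059]
eef_rot: [3.14, -0.0, 0.342]
force: [-0.2, -1.0, 0.6]
opening: 0.008
```

```bash
python3 - <<'E'
from h import *
st(); plan([kp(1.57,4)])
E
```

```text
t 12.1 pos [ 0.5289 -0.3061  0.059 ] rot [ 3.1402e+00 -4.0000e-04  3.4150e-01] F [-0.24 -1.04  0.57] open 0.008069597911390256 stn [-0.02   -0.0363] q [-0.72  0.47  1.63 -0.    1.04  0.51]
[0.0003, -0.0001, 0.0682] [3.8, -0.6, 0.7]
[0.0003, -0.0001, 0.0682] [3.7, -0.8, 0.7]
[0.0003, -0.0001, 0.0682] [3.7, -1.1, 0.7]
[0.0003, -0.0001, 0.0682] [3.6, -1.3, 0.7]
```

Emit:
arm_command(targets=[0,0,0.068,4,-0.5,0.5,255,0,0,0.068,4,-1,0.5,255,0,0,0.068,4,-1,0.5,255,0,0,0.068,4,-1,0,255])

```text
clock: 12.6
eef_pos: [0.543, -0.2985, 0.0587]
eef_rot: [3.14, 0.001, 0.071]
force: [-1.9, -0.9, -0.6]
opening: 0.008
```

```bash
python3 - <<'E'
from h import *
st(); plan([kp(1.57,1)])
p,d,W,c=cloud('wrist'); cv2.imwrite('pics/w6.png',p[:,:,::-1])
E
```

```text
t 12.6 pos [ 0.543  -0.2985  0.0587] rot [3.1401e+00 7.0000e-04 7.0700e-02] F [-1.94 -0.85 -0.65] open 0.0080272362553612 stn [-0.0055 -0.0297] q [-0.69  0.49  1.61 -0.    1.05  0.81]
[0.0015, 0.0007, 0.0021] [-0.5, 0.3, 2.7]
```

View pics/w6.png

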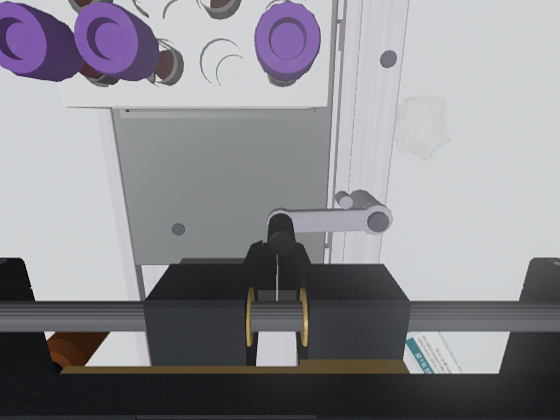

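The bar is now close to square, with the knob at (281,225). I'll nudge it on until the force shows it has reached the stop.

Emit:
arm_command(targets=[0,0,0,2,0,0,255,0,0,0,2,0,0,255])

```text
clock: 12.9
eef_pos: [0.5451, -0.298, 0.0585]
eef_rot: [3.141, 0.005, 0.074]
force: [-11.1, -1.7, 5.4]
opening: 0.009
```

Emit:
arm_command(targets=[0,0,0,2,0,0,255,0,0,0,2,0,0,255])

```text
clock: 13.15
eef_pos: [0.5449, -0.2981, 0.0586]
eef_rot: [-3.14, 0.014, 0.078]
force: [-9.7, -0.6, 5.3]
opening: 0.004
```

The force is now about 10 N with no movement, so the keeper is at its stop. I'll back away, rise, and check.

Emit:
arm_command(targets=[0,0,0,-5,0,0,255,0,0,0,-20,0,0,255,0,0,0,-25,0,-10,255,0,0,0,-15,0,-45,255,0,0,0,-25,0,-45,255,0,0,0,-30,20,-30,255,0,0,0,-30,50,0,255,0,0,0,-20,50,0,255,0,0,0,0,50,0,255,0,0,0,0,0,0,255])

```text
clock: 14.4
eef_pos: [0.3888, -0.4875, 0.1974]
eef_rot: [3.136, 0.007, 0.096]
force: [-0.1, 0.6, 0.4]
opening: 0.008
```

```bash
python3 - <<'E'
from fit import *
st()
p,d,W,c=cloud('top'); cv2.imwrite('pics/t7.png',cv2.resize(p[125:275,255:385,::-1],None,fx=4,fy=4,interpolation=cv2.INTER_CUBIC)); cv2.imwrite('pics/t7f.png',p[:,:,::-1])
S=np.stack([*w2s(W.reshape(-1,3).T),W[...,2].ravel()],-1).reshape(-1,3)
k=S[(S[:,2]>.066)&(S[:,2]<.085)&(abs(S[:,1]+.03)<.02)&(abs(S[:,0]-.01)<.03)]
print('knob',k.mean(0),k.min(0),k.max(0),len(k))
k=S[(abs(S[:,0]-.025)<.04)&(abs(S[:,1]-.02)<.03)&(S[:,2]>.03)&(S[:,2]<.055)]; print('board z',np.median(k[:,2]),len(k))
print(fit(W,True))
p,d,W,c=cloud('side'); cv2.imwrite('pics/s7.png',p[:,:,::-1])
E
```

```text
t 14.4 pos [ 0.3888 -0.4875  0.1974] rot [3.1364 0.0068 0.0959] F [-0.07  0.56  0.42] open 0.007589399805854228 stn [-0.1721 -0.2078] q [-1.08  0.32  1.52 -0.01  1.3   0.39]
knob [ 0.00924576 -0.03019758  0.07412394] [ 0.00347605 -0.03623051  0.06863207] [ 0.01526413 -0.02508208  0.07757708] 23
board z 0.038062437725313814 643
(array([ 0.54646177, -0.26844663,  0.06901992,  0.05295689]), np.float64(0.002127943605543606))
```

View pics/t7.png

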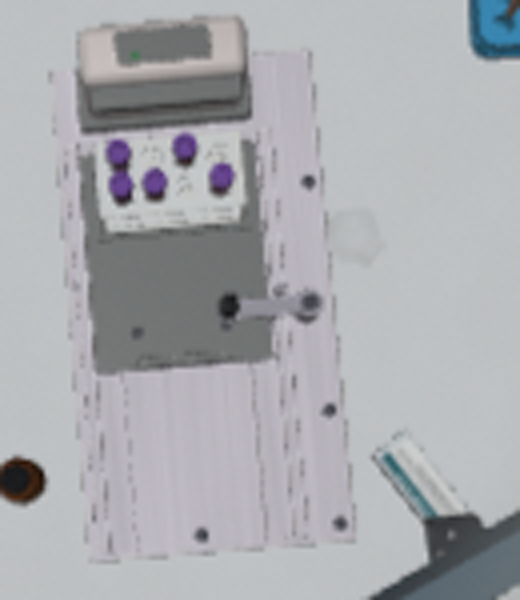

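View pics/s7.png

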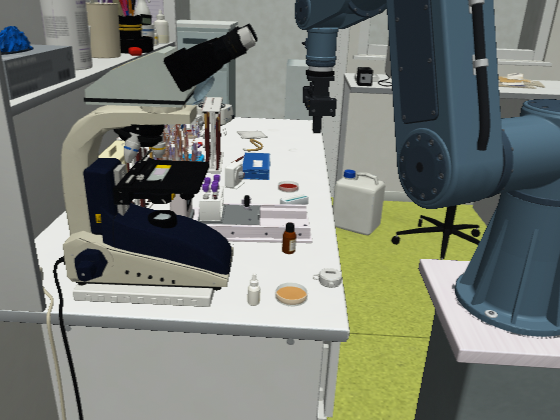

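View pics/t7f.png

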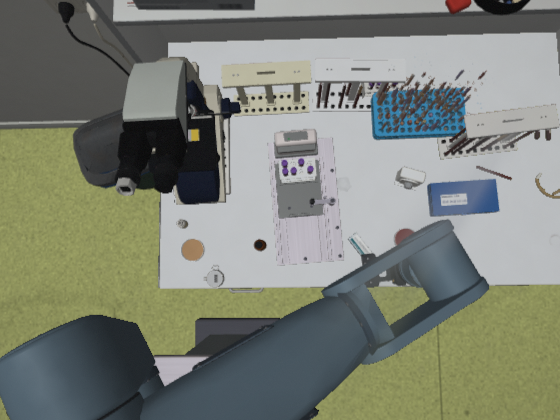

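The keeper is square across the board, the knob reads (9, −30) mm in the station frame, the board top is at 38 mm, and the bystanders and rack look unchanged.

```bash
python3 - <<'E'
from h import *
print(order.finish_job()); st()
E
```

```text
the job is handed in; nothing more can be done
None
the job is handed in; nothing more can be done
```

The carrier is docked and locked, and I handed the job in at about 14.5 s on the robot's clock. I pushed the carrier about 55 mm along the track with the closed fingertips until it dropped into its notches. I then swung the keeper arm by its knob to the stop and backed the arm clear.

**Last checks:**
- **Carrier:** the board top measures 38 mm, flush with the guide walls. The carrier's origin is at station x of about 53 mm. The dock is at 50 mm, so this is at the edge of the 3 mm play, and the fit is only good to a few millimetres.
- **Keeper:** the knob is at station (9, −30) mm; square across the board would be (10, −30). At the stop it took about 10 N without moving.
- **Rack and bystanders:** the rack stands upright in the final pictures. The things around the track look unmoved, but I only compared them by eye, and the arm partly hid the carton and one dish from above.
- **Forces:** the largest I read was about 17 N (13.5 N along the push), when the board came firm in the notches. With the arm clear at the end, it read about zero.

**What was off:** during the push the fingertips rose about 4 mm and felt 2 to 9 N upward. The board stayed flat and docked normally. On the way to the knob the fingers also went 7 mm lower than planned, which I corrected before touching it.

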